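# Clamp the tall sample jar and hold the cam lever at full lift

## Task

Stand the tall sample jar from the tray upright on the bottle clamp's base plate, in front of the V jaw, and let go of it. Then swing the clamp's lever clockwise until its cam is at its highest point, lever square to the clamp and jar gripped tightest, and finish still holding the lever there (it springs open when let go) so that the cap can be loosened. Leave the other two jars and the tube rack where they stand.

Things in the scene. Friction and masses are not known exactly. Their poses are not given: they have to be found in the camera images.
- tall_jar_center (a point): The tall sample jar: white plastic bottle, 62 mm diameter, 130 mm tall, about 240 g; its top 28 mm is a blue screw cap 54 mm wide. Point on its axis half-way up, 65 mm above its underside; z points up. It stands on the tray floor, 4 mm above the bench, 115 mm from the next jar's axis. Best gripped by the cap, which stays above the clamp's jaws.
- short_jar_center (a point): The short jar, to be left alone: same shape, 62 mm diameter, 85 mm tall, the cap 54 mm. Point on its axis half-way up. It stands on the same tray; the order of the three jars on it varies.
- slim_jar_center (a point): The slim jar, to be left alone: 42 mm diameter, 95 mm tall, the cap 36 mm. Point on its axis half-way up. It stands on the same tray.
- tube_rack_center (a point): White rack of capped test tubes, to be left alone: 78 x 166 mm, 90 mm tall over the caps, standing loose on the bench beyond the work. Point at its middle, half-way up.
- clamp: Bottle clamp fixed to the bench: grey base plate 110 (x) by 225 mm (y), 12 mm thick, on which the jar stands. Origin on the bench under the base; +y is the clamping direction, from the cam to the fixed rubber-lined V jaw (90 degrees, 50 mm tall, opening to -y). A flat moving jaw (49 mm tall) comes from the -y side, driven by an eccentric cam with a hand lever.
- clamp_seat (a point): Point on top of the base plate, 12 mm above the bench, where the tall jar's axis stands once pressed home in the V jaw; 24 mm along clamp +y from its origin. With the lever open the jar has 14 mm of play along -y of the clamp: set down 6 to 7 mm short of this point it is mid-gap, free by 6 mm to each side, and the moving jaw pushes it home.
- jaw_pad: Rubber pad, 56 mm wide, of the moving jaw, on springs (4 N/mm). At full lift the springs are squeezed 4 mm: about 16 N on the jar. Origin at the back of the pad, level with the base plate's top; the rubber face is 10 mm ahead of it along clamp +y.
- cam_lever (a joint): Lever angle, rad. 0: open, at its stop, lever along clamp -y, away from the jar; grows clockwise seen from above. Jaw lift is 18 mm x sine: highest at 1.57 with the lever square to the clamp, along its -x; beyond, to the stop at 2.1, the jaw backs off. Springs back to 0 if let go: 1.7 N at the knob when open, 3.5 N at 1.57; the jaw adds up to 1 N on the way.
- lever_knob (a point): Middle of the upright bare-metal knob at the lever's end, 105 mm from the pivot axis: cylinder 22 mm in diameter, 62 to 122 mm above the bench (this point at 92 mm). The steel lever under it has its top 58 mm above the bench. Pinch the knob from above or push it from the side.
- lever_pivot (a point): Point on the lever's pivot axis at the height of the knob's middle, 92 mm above the bench; 85 mm along -y of the clamp from its origin. Its axes are the clamp's.
Mind the look-alikes: they are no part of the job. Leave any green or red look-alike of the part that bears tall_jar_center alone.

How it is judged:
By the outcome, as a careful person would: the job done as asked, in the order asked, and still so for the second after the job is handed in, while the arm keeps its last pose, push and grip.
It also fails if it takes over 51 s, if anything falls off the work surface, if the arm or the gripper's body presses on something with over 40 N, if the wrist force passes 120 N, or if a joint passes its speed limit or range.

## Robot

A 6-joint arm with a two-finger parallel gripper is mounted at the origin on the work surface. World frame = base frame: x ahead of the robot, y to its left, z up, the work surface at z = 0. Lengths are in m, angles in rad, forces in N, time in s.
With the tool pointing down it reaches from about 0.275 to 0.875 m from the base axis. Payload 12.5 kg.
Tool frame: the origin (TCP) lies at the very end of the fingers, on their centre line; the grasp point (between the pads) lies 19 mm behind it; z points along the fingers, y is the direction in which the jaws open and shut (so a half turn about z gives the same grasp; the last joint's range is limited). The gripper opens to 85 mm and grips with 20 to 120 N. Pads are 22 mm wide; open, the fingers measure 114 mm over their backs; the gripper's body (76 mm by 85 mm) begins 54 mm behind the grasp point. The pads swing forward as they close: fully open they stand 13 mm farther back than shut.
Start: joints at [1.084, 0.351, 1.652, -0, 1.139, -0.085], TCP at [0.215, 0.506, 0.231] pointing down, gripper open.
Joint ranges: [-2.75, 2.75], [-0.79, 2.1], [0.01, 2.65], [-1.57, 4.71], [0.07, 3.14], [-2.87, 2.87]. Speed limits (rad/s): [2.22, 2.22, 2.79, 3.14, 3.14, 3.14].

## Interface

Orientations are given as a unit quaternion [x, y, z, w].
In Python, from workcell import robot, optics gives the robot as it stands.
- The arm moves only by the tool drive_tool, never from a script. Its argument "series" is one flat list of numbers, 7 for each row, row after row: the shift along the tool's x, y, z in m, then the turn, a rotation vector about the tool's x, y, z in degrees, then the opening in per cent of the stroke, from 0 (shut) to 100 (fully open). In form: [dx, dy, dz, rx, ry, rz, grip, dx, dy, dz, rx, ry, rz, grip, ...]. A call has 1 to 12 rows; each row is the pose to reach, as a shift and turn from the pose measured when the call began, along the tool's axes at that moment; what a row does not reach only later rows make up. A row lasts 1/12 s, in which the tool goes at most 41.7 mm and 7.16 degrees, less where a joint would pass 70% of its speed; a pose out of reach is approached as far as the arm can. A call with a gripper value outside its range is refused whole. The fingers move at their own pace and stop on an object; "force" is the grip in N (left out, the last holds). Time passes only in rows, so rows that repeat a pose let the fingers close. It gives the time, the measured TCP pose, the force and the opening at its end, in the units of the state.
- robot.get_state(): the state, without advancing time (a new reading comes with each control period).
- optics.capture(name): name is "scene" or "top" or "wrist"; returns (picture, depth): 400x640x3 uint8, red, green, blue; 400x640 float32, m along the optical axis (not along the pixel's ray), 0 where there is no reading.
- optics.camera_info(name): a dict with "intrinsics" (3x3 intrinsics, pixels), "distortion" ([k1, k2, p1, p2, k3] as OpenCV has them; the pictures are not rectified), "world_to_cam" (4x4, takes a point from world to camera coordinates). Camera axes: x right, y down, z forward; pixel columns grow to the right and rows downward; lengths in m; the calibration is good to about 2 mm. A picture is of the moment at which its call begins: read the wrist's pose just before it. camera_info takes no time and is no camera call; for the wrist camera it gives the pose at the moment of the call.
- robot.finish_job(): hands the job in, once; it reports no verdict.
Trained networks look in the newest picture that a camera, given by its name, has taken for a name from the list of things; names that differ only in an ending like _2 or _b are one class to them, and where a whole thing is asked for, a point or a joint stands for the part that bears it (a point fixed in the world has none). Each returns a list of dicts, best first, with "conf" (0 to 1); they miss things now and then, are a little off and sometimes report something else, mostly with a low value. They report only what shows in the picture. A call takes as long as a camera call. They do not tell look-alikes from the thing itself.
- optics.outline_of(camera, name): "mask" (400x640 bool, what is visible of it) and "box" ([left, top, right, bottom] in pixels, round what is visible of it).
The state is a dict: "clock": time; "q": joint angles; "joint_vel": joint speeds; "joint_efforts": joint torques, N m; "position": TCP position; "ee_rot": TCP orientation; "wrist_force": force on the tool from outside, world axes, zero at the start; "torque": the same for the moment, N m; "finger_gap": opening from 0.0 (shut) to 1.0 (fully open).
Only numpy, scipy, OpenCV 4.12 (cv2) and the standard library are available. Lean on these libraries where they do the work, as an engineer would, in place of code of your own. Each camera call takes 0.05 s, during which the arm holds its last target. There are 200 camera calls.

## Working session

There is one attempt and no reset: what is moved stays moved. The work goes in short steps, Python scripts to look and compute and a tool call to move; the robot and the scene stay as the last step left them, time stands still between calls to the robot, and variables do not carry over. Pictures are saved under pics/ and viewed, about 8 in all and at most 12, crops included, and the job is handed in when it is done.

Besides the shell and the picture viewer there is one more tool, called after "Request:" in YAML: its name, and indented under it one key for each argument. drive_tool: Moves the arm, as the interface text tells. Its arguments: {"type":"object","properties":{"series":{"type":"array"},"force":{"type":"number"}},"required":["series"]}

```bash
mkdir -p pics
cat > h.py <<'E'
import numpy as np, cv2
from workcell import robot, optics
from scipy.spatial.transform import Rotation as R
def snap(cam,fn=None):
    p,d=optics.capture(cam); i=optics.camera_info(cam)
    if fn: cv2.imwrite('pics/'+fn,cv2.cvtColor(p,cv2.COLOR_RGB2BGR))
    return p,d,i
def cloud(d,i):
    K=np.array(i['intrinsics'],float);D=np.array(i['distortion'],float);T=np.linalg.inv(np.array(i['world_to_cam']))
    v,u=np.mgrid[:d.shape[0],:d.shape[1]]
    n=cv2.undistortPoints(np.stack([u,v],-1).reshape(-1,1,2).astype(float),K,D).reshape(d.shape+(2,))
    P=np.dstack([n*d[...,None],d])
    W=P@T[:3,:3].T+T[:3,3]; W[d==0]=np.nan
    return W
def ray(i,u,v):
    K=np.array(i['intrinsics'],float);D=np.array(i['distortion'],float);T=np.linalg.inv(np.array(i['world_to_cam']))
    n=cv2.undistortPoints(np.array([[[u,v]]],float),K,D)[0,0]
    return T[:3,3],T[:3,:3]@np.array([*n,1])
def proj(i,P):
    w=np.array(i['world_to_cam']);rv=cv2.Rodrigues(w[:3,:3])[0]
    return cv2.projectPoints(np.array(P,float).reshape(-1,1,3),rv,w[:3,3],np.array(i['intrinsics'],float),np.array(i['distortion'],float))[0][:,0]
def tool(P,yaw=None):
    s=robot.get_state();r=R.from_quat(s['ee_rot']);return r.inv().apply(np.array(P)-s['position'])
E
python3 - <<'E'
from h import *
for c in ['scene','top']:
    p,d,i=snap(c,c+'1.png')
    print(c,np.linalg.inv(i['world_to_cam'])[:3].round(3).tolist(), (d>0).mean())
    W=cloud(d,i)
    for n in ['tall_jar_center','short_jar_center','slim_jar_center','tube_rack_center','clamp','jaw_pad','lever_knob','cam_lever']:
        for o in optics.outline_of(c,n)[:3]:
            m=o['mask']; w=W[m]; w=w[~np.isnan(w[:,0])]
            print(n,round(o['conf'],2),np.round(o['box']).tolist(),np.nanmedian(w,0).round(3) if len(w) else '', np.percentile(w[:,2],97).round(3) if len(w) else '')
s=robot.get_state();print({k:np.round(v,3).tolist() for k,v in s.items()})
E
```

```text
scene [[-0.612, 0.482, -0.627, 1.182], [0.791, 0.348, -0.504, 0.558], [-0.025, -0.804, -0.594, 0.66]] 0.99463671875
tall_jar_center 0.92 [435.0, 164.0, 464.0, 224.0] [0.4   0.308 0.09 ] 0.13
tall_jar_center 0.89 [396.0, 231.0, 432.0, 310.0] [0.653 0.353 0.089] 0.131
tall_jar_center 0.89 [393.0, 153.0, 424.0, 209.0] [0.405 0.205 0.086] 0.13
short_jar_center 0.81 [361.0, 190.0, 387.0, 238.0] [0.526 0.191 0.058] 0.09
short_jar_center 0.6 [405.0, 193.0, 439.0, 240.0] [0.526 0.303 0.103] 0.135
slim_jar_center 0.91 [456.0, 231.0, 487.0, 279.0] [0.529 0.415 0.064] 0.1
tube_rack_center 0.96 [223.0, 228.0, 317.0, 310.0] [0.784 0.125 0.056] 0.091
clamp 0.84 [224.0, 137.0, 322.0, 238.0] [ 0.598 -0.057  0.033] 0.093
jaw_pad 0.74 [258.0, 180.0, 282.0, 204.0] [ 0.583 -0.064  0.043] 0.061
lever_knob 0.73 [222.0, 134.0, 274.0, 187.0] [ 0.556 -0.165  0.059] 0.121
cam_lever 0.87 [226.0, 138.0, 270.0, 185.0] [ 0.556 -0.164  0.058] 0.121
cam_lever 0.67 [458.0, 231.0, 490.0, 279.0] [0.528 0.415 0.063] 0.1
cam_lever 0.48 [224.0, 230.0, 319.0, 310.0] [0.784 0.125 0.056] 0.091
top [[0.019, -0.983, 0.182, 0.
[... 609 characters left out ...]
clamp 0.25 [366.0, 206.0, 427.0, 229.0] [ 0.549 -0.14   0.057] 0.124
jaw_pad 0.69 [353.0, 193.0, 360.0, 216.0] [ 0.578 -0.069  0.06 ] 0.065
lever_knob 0.8 [368.0, 199.0, 427.0, 226.0] [ 0.55  -0.14   0.056] 0.124
lever_knob 0.23 [310.0, 178.0, 428.0, 231.0] [ 0.569 -0.063  0.017] 0.07
cam_lever 0.68 [366.0, 202.0, 426.0, 228.0] [ 0.55  -0.141  0.055] 0.124
{'clock': 0.9, 'q': [1.084, 0.351, 1.652, -0.0, 1.139, -0.085], 'joint_vel': [0.0, -0.0, 0.0, 0.0, 0.0, -0.001], 'joint_efforts': [0.001, -50.602, -29.164, -0.0, 0.001, 0.0], 'position': [0.215, 0.506, 0.231], 'ee_rot': [0.2, 0.98, -0.0, -0.0], 'wrist_force': [-0.136, -0.126, -0.316], 'torque': [-0.012, -0.001, 0.036], 'finger_gap': 1.006}
```

```bash
python3 -c "
import cv2
cv2.imwrite('pics/x.png',cv2.imread('pics/scene1.png'))"; ls pics
```

```text
scene1.png
top1.png
x.png
```

View pics/scene1.png

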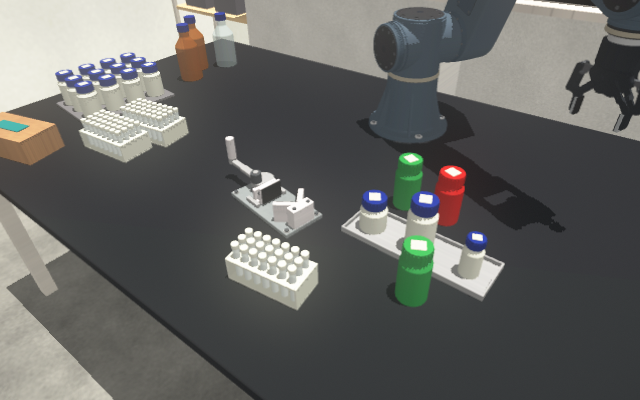

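View pics/top1.png

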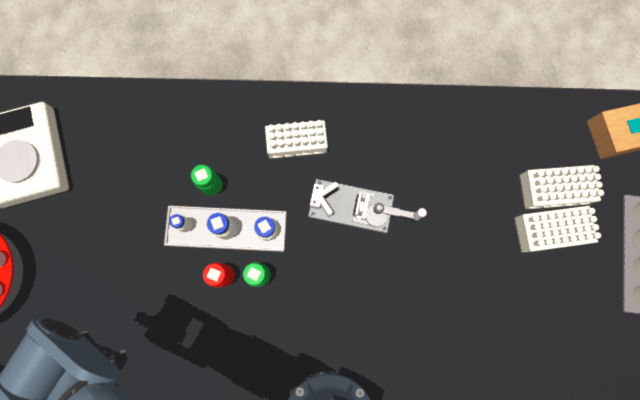

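The tall jar (white body, blue cap) stands mid-tray: scene (423,222), top (218,224). The look-alikes are green at scene (408,180) and (415,270) and red at (450,195). The other white jars are shorter: short at scene (373,212), slim at (473,255). The clamp's V jaw is at top (323,198) and the knob at top (421,213). Next I measure from both views and make an enlarged crop.

Run:
```python
from h import *
crop=[]
for c in ['scene','top']:
    p,d,i=snap(c); W=cloud(d,i); x,y,z=W[...,0],W[...,1],W[...,2]
    def top(cx,cy,r,lo,hi):
        m=(np.hypot(x-cx,y-cy)<r)&(z>lo)&(z<hi); w=W[m]
        (a,b),rad=cv2.minEnclosingCircle(w[:,:2].astype(np.float32)); 
        return np.round([*w.mean(0),a,b,rad],4),m.sum()
    print(c,'jar',top(.5,.285,.05,.128,.15)); print('short',top(.5,.175,.045,.08,.105)); print('slim',top(.51,.4,.04,.09,.115))
    k,m=top(.545,-.19,.05,.113,.135);print('knob',k,m)
    m=(z>.006)&(z<.018)&(abs(x-.57)<.12)&(abs(y+.03)<.16)&(p.max(2)>60)
    r=cv2.minAreaRect(W[m][:,:2].astype(np.float32));print('plate',r,np.median(z[m]),m.sum())
    m=(z>.008)&(z<.2)&(abs(x-.75)<.08)&(abs(y-.1)<.12);print('rack',cv2.minAreaRect(W[m&(z>.03)][:,:2].astype(np.float32)))
    a=p[130:320,340:510] if c=='scene' else p[155:300,155:300]
    crop.append(cv2.resize(a,(400,400)))
cv2.imwrite('pics/crop.png',np.hstack(crop)[...,::-1])
```

```text
scene jar (array([0.5105, 0.2975, 0.1332, 0.5087, 0.2958, 0.0283]), np.int64(393))
short (array([0.5111, 0.1838, 0.0877, 0.507 , 0.181 , 0.0283]), np.int64(358))
slim (array([0.5181, 0.4127, 0.0973, 0.5153, 0.4124, 0.0195]), np.int64(255))
knob [ 0.5498 -0.2249  0.1193  0.5475 -0.2256  0.0131] 54
plate ((0.5872091054916382, -0.022662803530693054), (0.3042289912700653, 0.13459095358848572), 89.63389587402344) 0.012052020023505916 1150
rack ((0.7643662095069885, 0.10599818080663681), (0.0801580548286438, 0.16724155843257904), 7.314116954803467)
top jar (array([0.5054, 0.2932, 0.1339, 0.5062, 0.2935, 0.0285]), np.int64(363))
short (array([0.5044, 0.1784, 0.0892, 0.5049, 0.1785, 0.028 ]), np.int64(342))
slim (array([0.5132, 0.4076, 0.0986, 0.5137, 0.4087, 0.0189]), np.int64(163))
knob [ 0.5448 -0.2295  0.1225  0.5453 -0.2295  0.011 ] 59
plate ((0.5745320916175842, -0.021706148982048035), (0.16372568905353546, 0.3151228129863739), 5.045358657836914) 0.012778131407415017 1712
rack ((0.7631393671035767, 0.10310821980237961), (0.08056256175041199, 0.1660734862089157), 7.183435440063477)
```

View pics/crop.png

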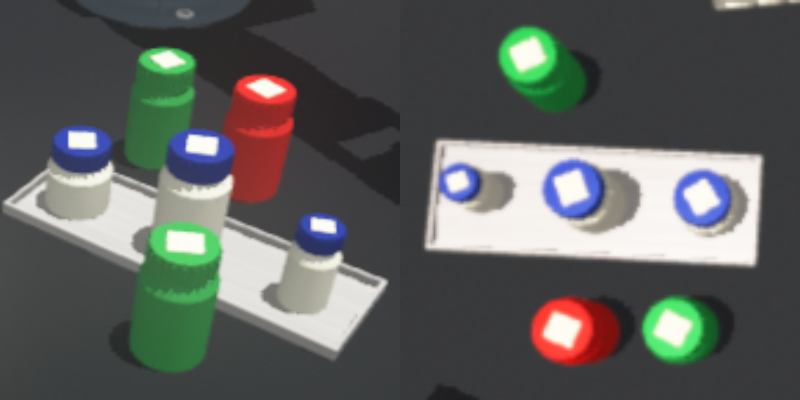

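The crop confirms it: the only tall white jar with a blue cap is the middle one. It stands at about (0.507, 0.295) with its top at z = 0.134. Moving above it.

Request:
drive_tool:
  series: [-0.35, -0.08, 0, 0, 0, -20.5, 100, -0.35, -0.08, 0, 0, 0, -20.5, 100, -0.35, -0.08, 0, 0, 0, -20.5, 100, -0.35, -0.08, 0, 0, 0, -20.5, 100, -0.35, -0.08, 0, 0, 0, -20.5, 100, -0.35, -0.08, 0, 0, 0, -20.5, 100, -0.35, -0.08, 0, 0, 0, -20.5, 100, -0.35, -0.08, 0, 0, 0, -20.5, 100, -0.35, -0.08, 0, 0, 0, -20.5, 100, -0.35, -0.08, 0, 0, 0, -20.5, 100, -0.35, -0.08, 0, 0, 0, -20.5, 100, -0.35, -0.08, 0, 0, 0, -20.5, 100]

```text
clock: 2.0
position: [0.5055, 0.2958, 0.2311]
ee_rot: [0.022, 1.0, -0.0, -0.0]
wrist_force: [-0.2, -0.3, -0.4]
finger_gap: 0.999
```

Run:
```python
from h import *
s=robot.get_state();print(s['clock'],s['position'],R.from_quat(s['ee_rot']).as_matrix().round(3).tolist())
p,d,i=snap('wrist','w1.png');W=cloud(d,i);z=W[...,2]
print(np.linalg.inv(i['world_to_cam'])[:3].round(3).tolist())
m=(np.hypot(W[...,0]-.507,W[...,1]-.295)<.05)&(z>.128)&(z<.15);w=W[m]
if m.sum(): print(m.sum(),w.mean(0),cv2.minEnclosingCircle(w[:,:2].astype(np.float32)))
```

```text
2.0 [0.50549945 0.2958104  0.23107924] [[-0.999, 0.044, -0.001], [0.044, 0.999, -0.0], [0.001, -0.0, -1.0]]
[[0.043, 0.952, 0.303, 0.428], [0.999, -0.041, -0.013, 0.3], [-0.0, 0.304, -0.953, 0.374]]
2731 [0.50274883 0.2966096  0.13423778] ((0.5044357776641846, 0.29653558135032654), 0.02800113521516323)
```

View pics/w1.png

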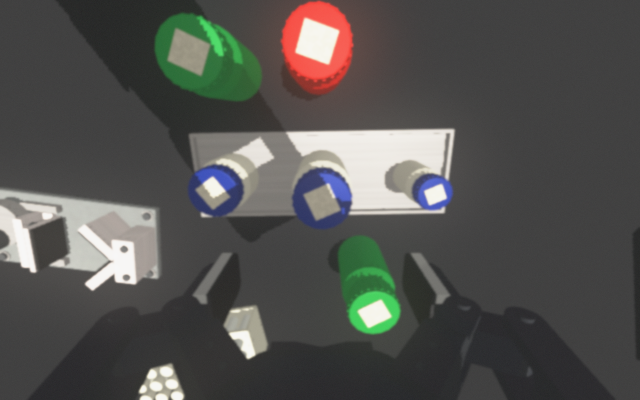

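Wrist view: the jar cap is at (322,198), midway between the fingers, and agrees with the other views to within 2 mm. The fingers are clear of its neighbours, so I descend and grip.

Request:
drive_tool:
  series: [0, 0, 0.04, 0, 0, 0, 100, 0, 0, 0.08, 0, 0, 0, 100, 0, 0, 0.115, 0, 0, 0, 100, 0, 0, 0.131, 0, 0, 0, 100, 0, 0, 0.131, 0, 0, 0, 100, 0, 0, 0.131, 0, 0, 0, 50, 0, 0, 0.131, 0, 0, 0, 50, 0, 0, 0.131, 0, 0, 0, 50, 0, 0, 0.131, 0, 0, 0, 50, 0, 0, 0.131, 0, 0, 0, 50, 0, 0, 0.131, 0, 0, 0, 50]
  force: 50

```text
clock: 2.97
position: [0.506, 0.297, 0.1025]
ee_rot: [0.022, 1.0, 0.001, 0.001]
wrist_force: [-1.3, 0.0, 7.2]
finger_gap: 0.618
```

Request:
drive_tool:
  series: [0, 0, -0.02, 0, 0, 0, 50, 0, 0, -0.06, 0, 0, 0, 50, 0, 0, -0.1, 0, 0, 0, 50, 0, 0, -0.14, 0, 0, 0, 50, -0.01, -0.03, -0.157, 0, 0, 0, 50, -0.02, -0.07, -0.157, 0, 0, 0, 50, -0.033, -0.11, -0.157, 0, 0, 0, 50, -0.033, -0.15, -0.157, 0, 0, 0, 50, -0.033, -0.18, -0.157, 0, 0, 0, 50, -0.033, -0.196, -0.157, 0, 0, 0, 50, -0.033, -0.196, -0.157, 0, 0, 0, 50]

```text
clock: 3.88
position: [0.5299, 0.0966, 0.2603]
ee_rot: [0.023, 1.0, 0.001, 0.002]
wrist_force: [-0.6, 0.1, -2.0]
finger_gap: 0.616
```

Run:
```python
from h import *
s=robot.get_state();print(s['clock'],s['position'],s['wrist_force'],s['finger_gap'])
p,d,i=snap('wrist','w2.png');W=cloud(d,i);z=W[...,2]
x,y=W[...,0],W[...,1]
hsv=cv2.cvtColor(p,cv2.COLOR_RGB2HSV)
m=(z>.009)&(z<.016)&(abs(x-.57)<.1)&(abs(y+.03)<.16)&(hsv[...,2]>90)
m=cv2.morphologyEx(m.astype(np.uint8),cv2.MORPH_OPEN,np.ones((5,5)))>0
r=cv2.minAreaRect(W[m][:,:2].astype(np.float32));print('plate',r,m.sum(),np.median(z[m]))
print(cv2.boxPoints(r).round(4).tolist())
for nm,lo,hi,cx,cy in [('knob',.115,.13,.546,-.228),]:
    k=(z>lo)&(z<hi)&(np.hypot(x-cx,y-cy)<.04)
    if k.sum(): print(nm,k.sum(),W[k].mean(0),cv2.minEnclosingCircle(W[k][:,:2].astype(np.float32)))
v=p.copy(); v[m]=(255,0,0); cv2.imwrite('pics/w2m.png',v[...,::-1])
q=(z>.056)&(z<.067)&(abs(x-.57)<.1)&(y<.09)&(y>-.15)
g=np.zeros((300,300),np.uint8)
for a,b in W[q][:,:2]: 
    g[int((.70-a)*1000)%300,int((.1-b)*1000)%300]=255
cv2.imwrite('pics/occ.png',g)
np.savez('w2.npz',W=W,p=p)
```

```text
3.8833 [0.52992941 0.09662646 0.26026963] [-0.56111017  0.07251711 -1.95697389] 0.6155316600663182
plate ((0.5770187377929688, -0.05815000832080841), (0.2095978558063507, 0.11002334207296371), 79.46585845947266) 4405 0.01210066234853241
[[0.5037999749183655, -0.15109999477863312], [0.6118999719619751, -0.1712000072002411], [0.6503000259399414, 0.03480000048875809], [0.5421000123023987, 0.05490000173449516]]
knob 407 [ 0.54512024 -0.2225545   0.12051498] ((0.5460191369056702, -0.22512191534042358), 0.01142472866922617)
```

View pics/w2m.png

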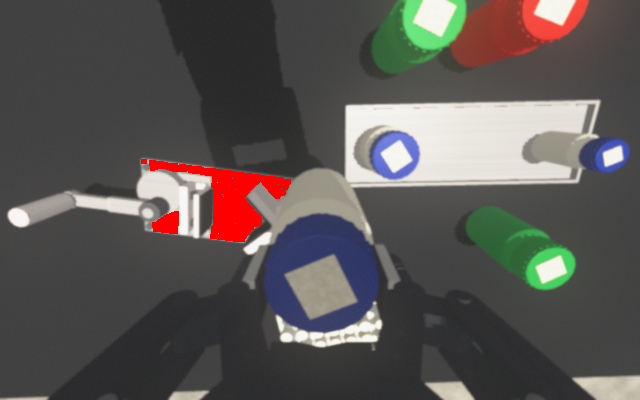

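Wrist view: the jar is held straight. The clamp plate (red) lies around (220,205) and the knob top is at (20,216). Plate yaw is 79.5°, so clamp +y = (0.183, 0.983). I check the jaw pad and V positions along the clamp axis.

Run:
```python
from h import *
y=np.array([.183,.983]);x=np.array([.983,-.183]);o=np.array([.5811,-.0399])
for c in ['top','wrist']:
    p,d,i=snap(c);W=cloud(d,i) if c=='top' else np.load('w2.npz')['W']
    a=(W[...,:2]-o)@x;b=(W[...,:2]-o)@y;z=W[...,2]
    m=(abs(a)<.026)&(b>-.06)&(b<.0)&(z>.05)&(z<.068)
    print(c,'pad',m.sum(),np.percentile(b[m],[1,25,50,75,99]).round(4),np.median(z[m]))
    h=np.histogram(b[m],np.arange(-.06,.005,.003));print(h[0])
    m=(b>0)&(b<.12)&(z>.055)&(z<.068)&(abs(a)<.06)
    for l in np.arange(0.0,.11,.008):
        k=m&(b>=l)&(b<l+.008)
        if k.sum()>2: print(round(l+.004,3),np.sort(a[k]).round(3)[[0,k.sum()//4,k.sum()//2,3*k.sum()//4,-1]],k.sum())
```

```text
top pad 99 [-0.0583 -0.0345 -0.031  -0.0278 -0.0247] 0.06010648909381522
[ 4  3  9  7  0  0  0  0 14 20 23 19  0  0  0  0  0  0  0  0  0]
0.036 [-0.042 -0.035 -0.026  0.035  0.043] 31
0.044 [-0.038 -0.026  0.025  0.035  0.046] 39
0.052 [0.012 0.019 0.024 0.031 0.036] 24
wrist pad 403 [-0.0307 -0.0275 -0.0245 -0.0213 -0.0205] 0.05966355346834007
[  0   0   0   0   2   0   0   0   0  28  81 108 125  59   0   0   0   0
   0   0   0]
0.036 [-0.042 -0.035  0.029  0.034  0.039] 54
0.044 [-0.046 -0.037 -0.026  0.032  0.043] 184
0.052 [-0.043 -0.031 -0.019  0.024  0.041] 216
0.06 [-0.035 -0.023 -0.011  0.014  0.027] 201
0.068 [-0.027 -0.016 -0.006  0.009  0.024] 177
0.076 [-0.031 -0.026 -0.02  -0.013  0.   ] 77
```

Pad face measures -21 mm along the clamp axis in the wrist view, as expected. I place the jar 6.5 mm short of the seat.

Request:
drive_tool:
  series: [-0.02, -0.035, 0, 0, 0, 4, 50, -0.035, -0.07, 0, 0, 0, 8, 50, -0.05, -0.1, 0.02, 0, 0, 8, 50, -0.06, -0.1165, 0.05, 0, 0, 8, 50, -0.06, -0.1165, 0.06, 0, 0, 8, 50, -0.06, -0.1165, 0.06, 0, 0, 8, 50]

```text
clock: 4.53
position: [0.5841, -0.0183, 0.197]
ee_rot: [0.091, 0.996, 0.001, -0.001]
wrist_force: [-1.3, 1.2, -2.3]
finger_gap: 0.619
```

Run:
```python
from h import *
s=robot.get_state();t=R.from_quat(s['ee_rot']);print(s['clock'],s['position'],s['wrist_force'],t.as_matrix().round(3).tolist())
y=np.array([.183,.983]);x=np.array([.983,-.183]);o=np.array([.5811,-.0399])
for c in ['scene','top']:
    p,d,i=snap(c);W=cloud(d,i)
    hsv=cv2.cvtColor(p,cv2.COLOR_RGB2HSV)
    m=(hsv[...,0]>110)&(hsv[...,0]<128)&(hsv[...,1]>120)&(np.hypot(W[...,0]-.584,W[...,1]+.02)<.08)
    print(c,m.sum(),np.nanmedian(W[m],0) if m.any() else '')
    # white body
    m=(W[...,2]>.11)&(W[...,2]<.19)&(np.hypot(W[...,0]-.584,W[...,1]+.022)<.06)
    w=W[m];print(m.sum(),'a',np.percentile((w[:,:2]-o)@x,[1,99]),'b',np.percentile((w[:,:2]-o)@y,[1,99]),'z',np.percentile(w[:,2],[1,99]))
print(tool([.5843,-.0225,.112]))
```

```text
4.5333 [ 0.58413284 -0.01834795  0.19695412] [-1.26222195  1.15879635 -2.31320091] [[-0.983, 0.182, -0.001], [0.182, 0.983, 0.003], [0.002, 0.003, -1.0]]
scene 221 [ 0.60727672 -0.01149758  0.22012876]
858 a [-0.01955968  0.03113372] b [0.00874967 0.05330967] z [0.11122681 0.18975321]
top 0 Traceback (most recent call last):
  File "<stdin>", line 11, in <module>
    return _quantile_unchecked(
        a, q, axis, out, overwrite_input, method, keepdims, weights)
    return _ureduce(a,
                    func=_quantile_ureduce_func,
    ...<5 lines>...
                    overwrite_input=overwrite_input,
                    method=method)
    r = func(a, **kwargs)
    result = _quantile(arr,
                       quantiles=q,
    ...<2 lines>...
                       out=out,
                       weights=wgt)
    slices_having_nans = np.isnan(arr[-1, ...])
                                  ~~~^^^^^^^^^
IndexError: index -1 is out of bounds for axis 0 with size 0
```

Request:
drive_tool:
  series: [0, -0.0045, 0.02, 0, 0, 0, 50, 0, -0.0045, 0.045, 0, 0, 0, 50, 0, -0.0045, 0.065, 0, 0, 0, 50, 0, -0.0045, 0.078, 0, 0, 0, 50, 0, -0.0045, 0.084, 0, 0, 0, 50, 0, -0.0045, 0.086, 0, 0, 0, 50, 0, -0.0045, 0.086, 0, 0, 0, 50]

```text
clock: 5.22
position: [0.5854, -0.0211, 0.1155]
ee_rot: [0.09, 0.996, 0.001, 0.003]
wrist_force: [-0.5, 0.4, -2.6]
finger_gap: 0.619
```

Request:
drive_tool:
  series: [0, -0.001, 0.002, 0, 0, 0, 50, 0, -0.001, 0.003, 0, 0, 0, 50, 0, -0.001, 0.004, 0, 0, 0, 50, 0, -0.001, 0.004, 0, 0, 0, 50]

```text
clock: 5.55
position: [0.5854, -0.0221, 0.1118]
ee_rot: [0.09, 0.996, 0.001, 0.003]
wrist_force: [-0.6, 0.5, -2.5]
finger_gap: 0.619
```

Run:
```python
from h import *
s=robot.get_state();t=R.from_quat(s['ee_rot']);print(s['clock'],s['position'],s['wrist_force'],t.as_matrix().round(3).tolist())
snap('scene','s2.png')
cv2.imwrite('pics/s2c.png',cv2.resize(cv2.imread('pics/s2.png')[90:270,180:400],None,fx=3,fy=3,interpolation=cv2.INTER_CUBIC))
```

```text
5.55 [ 0.58536397 -0.02208927  0.11177723] [-0.59365656  0.5388531  -2.47199204] [[-0.984, 0.18, 0.006], [0.18, 0.984, 0.002], [-0.005, 0.003, -1.0]]
```

View pics/s2c.png

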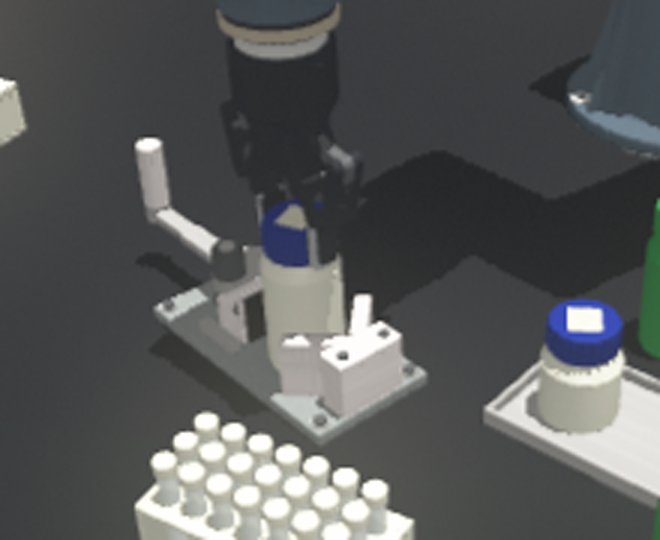

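Enlarged scene view: the jar (300,280) is between the pad and the V, with the pad visible at (250,300) and a gap left. There is no contact force yet, so I lower it in small steps.

Request:
drive_tool:
  series: [0, 0, 0.001, 0, 0, 0, 50, 0, 0, 0.0015, 0, 0, 0, 50, 0, 0, 0.002, 0, 0, 0, 50, 0, 0, 0.002, 0, 0, 0, 50]

```text
clock: 5.93
position: [0.5858, -0.0222, 0.1104]
ee_rot: [0.09, 0.996, 0.001, 0.003]
wrist_force: [-0.9, -0.0, 3.9]
finger_gap: 0.612
```

Request:
drive_tool:
  series: [0, 0, 0, 0, 0, 0, 75, 0, 0, 0, 0, 0, 0, 100, 0, 0, 0, 0, 0, 0, 100, 0, 0, 0, 0, 0, 0, 100, 0, 0, -0.01, 0, 0, 0, 100, 0, 0, -0.03, 0, 0, 0, 100, 0, 0, -0.06, 0, 0, 0, 100, 0, 0, -0.1, 0, 0, 0, 100, 0, 0, -0.11, 0, 0, 0, 100, 0, 0, -0.11, 0, 0, 0, 100]

```text
clock: 6.77
position: [0.5866, -0.0226, 0.2247]
ee_rot: [0.09, 0.996, 0.001, 0.007]
wrist_force: [-0.1, 0.3, -0.4]
finger_gap: 0.999
```

Run:
```python
from h import *
s=robot.get_state();t=R.from_quat(s['ee_rot']);print(s['clock'],s['position'],s['wrist_force'],s['q'].round(3))
y=np.array([.183,.983]);x=np.array([.983,-.183]);o=np.array([.5811,-.0399])
p,d,i=snap('wrist','w3.png');W=cloud(d,i)
m=(W[...,2]>.135)&(W[...,2]<.15)&(np.hypot(W[...,0]-.584,W[...,1]+.022)<.06)
w=W[m];c,r=cv2.minEnclosingCircle(w[:,:2].astype(np.float32));print(m.sum(),w[:,2].mean(),w[:,2].std(),c,r,'a,b',(np.array(c)-o)@x,(np.array(c)-o)@y)
p,d,i=snap('scene','s3.png')
print(R.from_quat(s['ee_rot']).as_matrix().round(3).tolist())
k=np.array([.5463,-.2267]);print('to knob hi',tool([*k,.22]))
```

```text
6.7667 [ 0.58655248 -0.02260914  0.22467563] [-0.09869898  0.26220503 -0.37937293] [-0.119  0.418  1.57   0.003  1.141 -1.511]
3005 0.13964875131752327 0.0009089498871798469 (0.5842128992080688, -0.022962993010878563) 0.0279711801558733 a,b -3.9492357477496186e-05 0.01721873842538298
[[-0.984, 0.18, 0.013], [0.18, 0.984, 0.001], [-0.013, 0.004, -1.0]]
to knob hi [ 0.00121104 -0.20787833 -0.00025527]
```

View pics/w3.png

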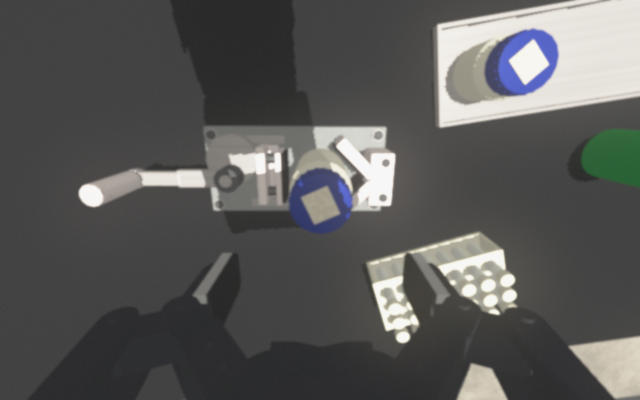

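Wrist view: the jar stands free between pad and V, cap at (322,200), measured at clamp (0, 17 mm), top at z = 0.140, upright. The knob top is at (95,194). Next I go above the knob, turning the tool so the jaws close along the knob's path.

Request:
drive_tool:
  series: [0, -0.02, 0, 0, 0, 7, 100, 0, -0.05, 0, 0, 0, 14, 100, 0, -0.08, 0, 0, 0, 21, 100, 0, -0.11, 0, 0, 0, 28, 100, 0, -0.14, 0, 0, 0, 35, 100, 0, -0.17, 0, 0, 0, 42, 100, 0, -0.19, 0, 0, 0, 49, 100, 0.001, -0.208, 0, 0, 0, 56, 100, 0.001, -0.208, 0, 0, 0, 63, 100, 0.001, -0.208, 0, 0, 0, 70, 100, 0.001, -0.208, 0, 0, 0, 77, 100, 0.001, -0.208, 0, 0, 0, 84, 100]

```text
clock: 7.87
position: [0.5457, -0.2267, 0.2179]
ee_rot: [0.736, 0.677, 0.003, 0.0]
wrist_force: [0.0, -0.4, 0.3]
finger_gap: 1.002
```

Run:
```python
from h import *
s=robot.get_state();r=R.from_quat(s['ee_rot']);print(s['clock'],s['position'],s['q'].round(3))
y=np.array([.183,.983]);x=np.array([.983,-.183]);o=np.array([.5811,-.0399])
p,d,i=snap('wrist');W=cloud(d,i)
m=(W[...,2]>.116)&(W[...,2]<.13)&(np.hypot(W[...,0]-.546,W[...,1]+.227)<.03)
w=W[m];c,rad=cv2.minEnclosingCircle(w[:,:2].astype(np.float32));print(m.sum(),w[:,2].mean(),c,rad,'a,b',(np.array(c)-o)@x,(np.array(c)-o)@y)
want=np.array([[.183,.983,0],[.983,-.183,0],[0,0,-1]]).T
want[:,0]=np.cross(want[:,1],want[:,2])
print(want, 'rot',np.degrees((r.inv()*R.from_matrix(want)).as_rotvec()).round(2))
print(tool([*(np.array([.5463,-.2267])+c)/2,.078]))
```

```text
7.8667 [ 0.54571152 -0.22668096  0.21786808] [-0.475  0.437  1.558  0.006  1.144 -0.395]
442 0.12163728711379214 (0.5449827313423157, -0.2273721992969513) 0.01104749459773302 a,b -0.0011958626191615523 -0.19089463207325935
[[ 0.183  0.983  0.   ]
 [ 0.983 -0.183  0.   ]
 [ 0.     0.    -1.   ]] rot [ 0.21 -0.24  5.82]
[-0.00096665 -0.0006061   0.13990056]
```

Request:
drive_tool:
  series: [-0.001, -0.0005, 0.03, 0.2, -0.2, 5.8, 100, -0.001, -0.0005, 0.07, 0.2, -0.2, 5.8, 100, -0.001, -0.0005, 0.105, 0.2, -0.2, 5.8, 100, -0.001, -0.0005, 0.13, 0.2, -0.2, 5.8, 100, -0.001, -0.0005, 0.14, 0.2, -0.2, 5.8, 100, -0.001, -0.0005, 0.14, 0.2, -0.2, 5.8, 60, -0.001, -0.0005, 0.14, 0.2, -0.2, 5.8, 10, -0.001, -0.0005, 0.14, 0.2, -0.2, 5.8, 10, -0.001, -0.0005, 0.14, 0.2, -0.2, 5.8, 10, -0.001, -0.0005, 0.14, 0.2, -0.2, 5.8, 10, -0.001, -0.0005, 0.14, 0.2, -0.2, 5.8, 10, -0.001, -0.0005, 0.14, 0.2, -0.2, 5.8, 10]
  force: 40

```text
clock: 8.92
position: [0.5458, -0.2273, 0.0793]
ee_rot: [0.772, 0.636, 0.0, 0.0]
wrist_force: [-4.5, 1.2, 8.4]
finger_gap: 0.248
```

```bash
cat > arc.py <<'E'
from h import *
import sys
s=robot.get_state();r=R.from_quat(s['ee_rot']);P=s['position']
print(s['clock'],P,s['wrist_force'].round(2),s['finger_gap'],s['q'].round(3))
y=np.array([.183,.983,0]);x=np.array([.983,-.183,0]);o=np.array([.5811,-.0399,0]);pv=o-.085*y
v=(P-pv);print('lever deg',np.degrees(np.arctan2(-v@x,-v@y)),'rad',np.hypot(v@x,v@y),'a,b',v@x,(P-o)@y)
for t in map(float,sys.argv[1:]):
    t=np.radians(t);T=pv+.105*(-np.cos(t)*y-np.sin(t)*x);T[2]=.078
    ty=np.cos(t)*x-np.sin(t)*y;M=np.c_[np.cross(ty,[0,0,-1]),ty,[0,0,-1]]
    print(np.degrees(t).round(1),r.inv().apply(T-P).round(4),np.degrees((r.inv()*R.from_matrix(M)).as_rotvec()).round(1))
E
python3 arc.py 0 10 20 30 40 50
```

```text
8.9167 [ 0.54583191 -0.22730895  0.07929188] [-4.52  1.24  8.35] 0.248132134684534 [-4.740e-01  6.130e-01  1.657e+00  1.000e-03  8.710e-01 -2.820e-01]
lever deg 0.2020306907588946 rad 0.10569658463844642 a,b -0.0003726960333995629 -0.19067705755588532
0.0 [0.0007 0.0004 0.0013] [ 0.  -0.  -0.5]
10.0 [ 0.0022 -0.0179  0.0013] [ 0.  -0.   9.5]
20.0 [ 0.0068 -0.0356  0.0013] [ 0.  -0.  19.5]
30.0 [ 0.0144 -0.0522  0.0012] [ 0.  -0.  29.5]
40.0 [ 0.0247 -0.0673  0.0012] [ 0.  -0.  39.5]
50.0 [ 0.0376 -0.0804  0.0012] [ 0.  -0.  49.5]
```

Knob pinched (21 mm opening). Swinging the lever along its arc, first half.

Request:
drive_tool:
  series: [0.001, -0.009, 0, 0, 0, 4.5, 10, 0.002, -0.018, 0, 0, 0, 9.5, 10, 0.004, -0.027, 0, 0, 0, 14.5, 10, 0.007, -0.0355, 0, 0, 0, 19.5, 10, 0.0105, -0.044, 0, 0, 0, 24.5, 10, 0.0145, -0.052, 0, 0, 0, 29.5, 10, 0.0195, -0.06, 0, 0, 0, 34.5, 10, 0.0245, -0.0675, 0, 0, 0, 39.5, 10, 0.031, -0.074, 0, 0, 0, 44.5, 10, 0.0375, -0.0805, 0, 0, 0, 49.5, 10, 0.0375, -0.0805, 0, 0, 0, 49.5, 10]

```text
clock: 9.83
position: [0.4732, -0.175, 0.0794]
ee_rot: [0.968, 0.252, 0.0, 0.0]
wrist_force: [-1.6, -11.0, -10.3]
finger_gap: 0.249
```

```bash
python3 arc.py 55 60 65 70 75 80 85 90
```

```text
9.8333 [ 0.47324102 -0.1749793   0.07943996] [ -1.58 -11.05 -10.3 ] 0.24890505859255083 [-0.446  0.489  1.889 -0.     0.762  0.615]
lever deg 50.28390914829582 rad 0.10569908937682021 a,b -0.08130586771666336 -0.15252114310282275
55.0 [ 0.0011 -0.0086  0.0014] [ 0.1 -0.   4.8]
60.0 [ 0.0022 -0.0177  0.0014] [ 0.1 -0.   9.8]
65.0 [ 0.0042 -0.0267  0.0014] [ 0.1 -0.  14.8]
70.0 [ 0.0069 -0.0354  0.0014] [ 0.1 -0.  19.8]
75.0 [ 0.0104 -0.0439  0.0014] [ 0.1 -0.  24.8]
80.0 [ 0.0146 -0.052   0.0014] [ 0.1 -0.  29.8]
85.0 [ 0.0194 -0.0598  0.0014] [ 0.1 -0.  34.8]
90.0 [ 0.025  -0.0671  0.0014] [ 0.1 -0.  39.8]
```

Request:
drive_tool:
  series: [0.0005, -0.0085, 0, 0, 0, 4.8, 10, 0.0017, -0.0177, 0, 0, 0, 9.8, 10, 0.0037, -0.0267, 0, 0, 0, 14.8, 10, 0.0065, -0.0354, 0, 0, 0, 19.8, 10, 0.01, -0.044, 0, 0, 0, 24.8, 10, 0.014, -0.052, 0, 0, 0, 29.8, 10, 0.019, -0.06, 0, 0, 0, 34.8, 10, 0.0245, -0.067, 0, 0, 0, 39.8, 10, 0.0245, -0.067, 0, 0, 0, 39.8, 10, 0.0245, -0.067, 0, 0, 0, 39.8, 10]

```text
clock: 10.67
position: [0.4621, -0.1049, 0.0794]
ee_rot: [0.996, -0.092, 0.001, 0.001]
wrist_force: [0.4, -8.6, -8.8]
finger_gap: 0.244
```

```bash
python3 arc.py 90
python3 - <<'E'
from h import *
y=np.array([.183,.983]);x=np.array([.983,-.183]);o=np.array([.5811,-.0399])
for c in ['top','scene','wrist']:
    p,d,i=snap(c,c+'9.png');W=cloud(d,i)
    a=(W[...,:2]-o)@x;b=(W[...,:2]-o)@y;z=W[...,2]
    m=(z>.135)&(z<.15)&(abs(a)<.05)&(abs(b-.02)<.06)
    if m.sum()>20:
        q,r=cv2.minEnclosingCircle(np.c_[a[m],b[m]].astype(np.float32));print(c,'jar',q,r,z[m].mean(),z[m].std())
    m=(z>.05)&(z<.0615)&(a<-.02)&(a>-.1)&(abs(b+.085)<.03)
    if m.sum()>20:
        f=np.polyfit(a[m],b[m],1);print(c,'lever slope deg',np.degrees(np.arctan(f[0])),m.sum(),'b at pivot',f[1],'b',b[m].mean())
    m=(abs(a)<.026)&(b>-.04)&(b<.02)&(z>.05)&(z<.068);print('pad face',np.percentile(b[m],97) if m.any() else '')
cv2.imwrite('pics/fin.png',np.hstack([cv2.resize(cv2.imread('pics/scene9.png')[100:260,190:350],(400,400)),cv2.resize(cv2.imread('pics/top9.png')[140:260,290:410],(400,400))]))
E
```

```text
10.6667 [ 0.46212699 -0.10491293  0.07943812] [ 0.41 -8.59 -8.81] 0.24445873123875914 [-0.321  0.446  1.968 -0.002  0.726  1.435]
lever deg 89.61897004788996 rad 0.10505542536458398 a,b -0.10505310230763348 -0.08567976729901026
90.0 [ 0.0001 -0.0007  0.0014] [ 0.1 -0.1 -0. ]
top jar (0.0012714294716715813, 0.018604720011353493) 0.02793264575302601 0.14279056885565902 0.0024489346115503167
pad face -0.002376268820448022
scene jar (0.0036004420835524797, 0.02084539830684662) 0.029131872579455376 0.1412689433630525 0.002018682629607894
scene lever slope deg 20.492782118295903 31 b at pivot -0.07495659579319706 b -0.08468514349255767
pad face -0.00971273213242971
wrist jar (-0.010721292346715927, 0.0003120510373264551) 0.013067301362752914 0.13758223081486182 0.0015170538412007679
wrist lever slope deg -0.3339961673241767 4037 b at pivot -0.08605364577546885 b -0.08573334870966749
pad face 0.001756821107284404
```

View pics/fin.png

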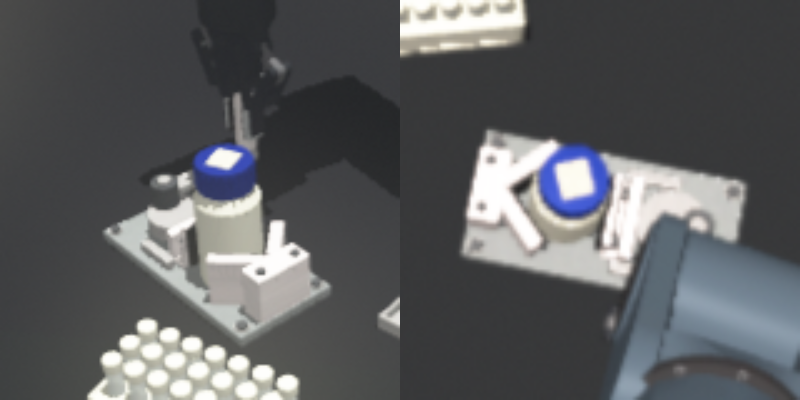

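View pics/wrist9.png

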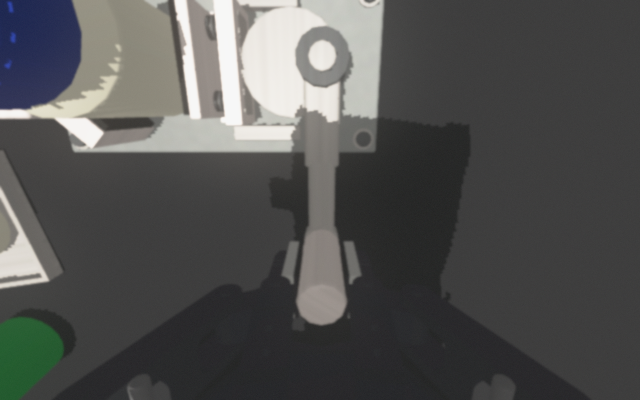

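The lever reads about 90° both from the tool pose and from the wrist image (slope -0.3°). The jar is in the V with the pad against it. Handing in with the knob still held.

```bash
python3 -c "
from workcell import robot
print(robot.finish_job()); s=robot.get_state(); print(s['clock'],s['position'],s['finger_gap'])"
```

```text
the job is handed in; nothing more can be done
None
the job is handed in; nothing more can be done
```

The tall white jar is standing on the clamp's base plate and has been let go. The lever is swung clockwise to about 90°, and the gripper is still holding its knob there. I handed the job in after about 11 s of the 51 s allowed.

- **Jar placement:** before clamping, the jar stood upright at mid-gap, on the clamp's centre line and about 7 mm short of the seat.
- **Lever angle:** the tool pose gave 89.6°. In the wrist image the lever was within about 0.3° of square.
- **Jar clamped:** the last scene and top views show the jar upright in the V with the pad against it.
- **Forces:** the highest wrist force I read was about 15 N.
- **Other objects:** I did not go near the other two jars, the tube rack or the green and red look-alikes. I did not measure their positions again at the end.

**Checks that disagreed:** the last scene and top views put the clamped jar about 19 and 21 mm along the clamp axis, short of the nominal 24 mm. I put this down to the camera offsets of a few millimetres seen throughout. The scene camera's lever slope (20°, from only 31 pixels) and the wrist view's final jar fit (only part of the cap in view) were unusable, so I ignored both.

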